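# Find and mark the rubbing spot of a painter's turntable

## Task

This turntable drags at one place in every turn, where a hard lump stuck out of sight under its disc rubs on the support block. Gently turn the disc by its knob, feel where it drags most and leave the disc standing right there, let go of the knob, and then stand the brass pattern weight upright on the disc directly above the block to mark the spot, without turning the disc off it. Do not bang or squeeze hard, and leave the jar and the hammer where they are.

Things in the scene. Friction and masses are not known exactly. Their poses are not given: they have to be found in the camera images.
- stand: Fixed foot of the turntable: a dark steel round plate 170 mm across and 12 mm high with a short pillar; origin at the centre of its underside on the table, on the disc's turning axis; z up. Its x axis points to the support block. It stands at any yaw.
- block: Support block fixed on the foot under the disc's rim: rubber, a half drum 76 mm wide, 30 mm deep, 41 mm high, with a flat steel pointer tab (14 mm wide) that sticks out 28 mm beyond the disc's rim, below it, and shows from above. Origin at table height under the block's middle, 80 mm from the turning axis. At the start the knob is within 50 degrees of it; the lump sits at least 70 degrees from the knob.
- mark (a point): Point of the disc's top face (58 mm above the table) straight above the middle of the support block, 80 mm from the turning axis; fixed to the foot, it does not turn with the disc. The weight belongs here.
- disc: Aluminium disc, 220 mm across, 12 mm thick, top face 58 mm above the table, 0.9 kg, turning either way without end about its upright axis; stays where left. Origin on the axis at table height; x axis points to the knob. Runs free with about 0.4 N at the knob; where the lump rides the block about 4 to 6 N at most, rising and falling over about 10 degrees to either side of the worst place.
- knob_mid (a point): Middle of the turning knob: a black upright round plastic handle 16 mm across, on a low steel collar, from 61 to 101 mm above the table, this point at 84 mm, 85 mm from the turning axis. It spins freely on its own pin, so a hand can hold it at a fixed angle while the disc goes round. Thin plastic: hold it with 20 N or less.
- weight: Brass pattern weight, 48 mm tall, 0.12 kg: a round foot 30 mm across and 14 mm high, narrowing to an upright stem 18 mm across from 19 to 48 mm height. Origin at the centre of its underside, z up. Stands on the table at the start.
- jar: Bystander: closed paint jar, 60 mm across, 85 mm high; origin at the centre of its underside.
- hammer: Bystander: hammer with a wooden handle lying on the table.
There are look-alikes about, which are no part of the job. What is meant by the weight is not purple, and is the smaller of those in its own colour.

How it is judged:
On the way:
1. the disc is brought to a stop with the lump on the support block (rubbing force above 5 N of about 10 N at the worst place) (contact force between disc and block above 5 N and angular speed of disc below 0.05 rad/s and horizontal distance between weight and mark above 0.05 m), for 0.4 s.
At the end, for the whole second after the job is handed in: The disc stands still with the lump on the support block (pressing on it with more than 5 N; about 7 degrees to either side of the worst place), and the pattern weight stands upright, released and at rest on the disc's top, its centre within 15 mm of the point above the block's middle (contact force between disc and block above 5 N and angular speed of disc below 0.05 rad/s and horizontal distance between weight and mark below 0.015 m and z of weight in the frame of mark between -0.004 and 0.004 m and angle between weight's own z axis and vertical below 0.1 rad and linear speed of weight below 0.02 m/s); the robot touches nothing.
It fails at once if the disc or its knob is pushed or squeezed with more than 60 N (contact force between the fingers and disc above 60 N).
It fails at once if the weight is dropped or pressed onto the disc with more than 40 N (contact force between weight and disc above 40 N).
It fails at once if a bystander is shifted by more than 25 mm (distance of any of jar, hammer from where it was at the start of the episode above 0.025 m).
It also fails if it takes over 72 s, if anything falls off the work surface, if the arm or the gripper's body presses on something with over 40 N, if the wrist force passes 120 N, or if a joint passes its speed limit or range.

## Robot

A 7-joint arm with a two-finger parallel gripper is mounted at the origin on the work surface. World frame = base frame: x ahead of the robot, y to its left, z up, the work surface at z = 0. Lengths are in m, angles in rad, forces in N, time in s.
With the tool pointing down it reaches from about 0.4 to 0.85 m from the base axis. Payload 10.4 kg.
Tool frame: the origin (TCP) lies between the finger pads; the fingertips stand 22 mm ahead of it and the grasp point (between the pads) lies 3 mm ahead of it (r.nose_length is the distance from the TCP to the fingertips, in m); z points along the fingers, y is the line along which they close (so a half turn about z gives the same grasp; the last joint's range is limited). The gripper opens to 87 mm and grips with 3 to 60 N. Pads are 19 mm wide; open, the fingers measure 117 mm over their backs; the gripper's body (75 mm by 190 mm) begins 51 mm behind the grasp point.
Start: joints at [1.082, 0.332, -0.065, 1.46, 0.022, 1.35, -0.088], TCP at [0.281, -0.558, 0.245] pointing down, gripper open.
Joint ranges: [-2.6, 2.6], [-0.5, 2.12], [-1.47, 1.34], [0.16, 2.42], [-1.27, 4.41], [0.06, 2.06], [-2.6, 2.6]. Speed limits (rad/s): [2.22, 2.22, 2.79, 2.79, 3.14, 3.14, 3.14].

## Interface

Orientations are given as a unit quaternion [x, y, z, w].
In Python, from bench import readout, cams, r gives the robot as it stands. The module is installed in compiled form; this text tells all that it offers.
- The arm moves only by the tool step_arm, never from a script. Its argument "deltas" is a list that holds one entry, the list of rows, each a list of 7 numbers: the turn, a rotation vector about the tool's x, y, z in rad, then the shift along the tool's x, y, z in m, then the opening in per cent of the stroke, from 0 (shut) to 100 (fully open). A call has 1 to 20 rows; each row is the pose to reach, as a shift and turn from the pose commanded when the call began, along the tool's axes at that moment; what a row does not reach only later rows make up. A row lasts 1/8 s, in which the tool goes at most 62.5 mm and 10.7 degrees, less where a joint would pass 70% of its speed; a pose out of reach is approached as far as the arm can. A call with a gripper value outside its range is refused whole. The fingers move at their own pace and stop on an object; "squeeze" is the grip in N (left out, the last holds). Time passes only in rows, so rows that repeat a pose let the fingers close. It gives the time, the measured TCP pose, the force, the opening and the grip force at its end, in the units of the state.
- readout.read_state(): the state, without advancing time (a new reading comes with each control period).
- cams.camera(name): name is "scene" or "top" or "wrist"; returns a dict with "img" (384x512x3 uint8, red, green, blue), "fx", "fy", "cx", "cy" (pixels), "origin" and "rotation" of the camera in the world; the wrist camera has in their place "T_tool_cam" (4x4, takes a point from camera to tool coordinates, whose origin is the TCP and whose axes are the flange's). Camera axes: x right, y up, looking along -z (the intrinsics and any distortion apply to the point x, -y, -z); pixel columns grow to the right and rows downward; lengths in m; the calibration is good to about 2 mm. The wrist camera is an equidistant fisheye: a pixel r from the principal point sees the ray r / f radians off the axis. A picture is of the moment at which its call begins: read the wrist's pose just before it. There is no depth.
- r.close_job(): hands the job in; it is judged then, once.
The state is a dict: "time": time; "joint_positions": joint angles; "joint_vel": joint speeds; "joint_torque": joint torques, N m; "ee_pos": TCP position; "eef_rot": TCP orientation; "ft_force": force on the tool from outside, world axes, zero at the start; "torque": the same for the moment, N m; "width": finger opening in m; "grip_force": force on a finger pad.
Only numpy, scipy, OpenCV 4.12 (cv2) and the standard library are available. Lean on these libraries where they do the work, as an engineer would, in place of code of your own. Each camera call takes 0.05 s, during which the arm holds its last target. There are 200 camera calls.

## Working session

There is one attempt and no reset: what is moved stays moved. The work goes in short steps, Python scripts to look and compute and a tool call to move; the robot and the scene stay as the last step left them, time stands still between calls to the robot, and variables do not carry over. Pictures are saved under pics/ and viewed, at most 10 in all, crops included, and the job is handed in when it is done.

Besides the shell and the picture viewer there is one more tool, called after "Request:" as name(argument=value, ...), one argument or row to a line, values as JSON. step_arm: Moves the arm, as the interface text tells. Its arguments: {"type":"object","properties":{"deltas":{"type":"array"},"squeeze":{"type":"number"}},"required":["deltas"]}

```bash
mkdir -p pics
cat > h.py <<'E'
import numpy as np, cv2
from bench import readout, cams, r
from scipy.spatial.transform import Rotation as R
def ray(c,u,v):
    d=np.array([(u-c["cx"])/c["fx"],-(v-c["cy"])/c["fy"],-1.]); 
    return np.array(c["origin"]),np.array(c["rotation"])@d
def onz(c,u,v,z):
    o,d=ray(c,u,v); return o+d*(z-o[2])/d[2]
def proj(c,p):
    q=np.array(c["rotation"]).T@(np.array(p)-c["origin"]); return c["cx"]+c["fx"]*q[0]/-q[2], c["cy"]-c["fy"]*q[1]/-q[2]
def save(n,img): cv2.imwrite(n,img[...,::-1])
E
python3 - <<'E'
from h import *
a=cams.camera("top");b=cams.camera("scene")
for n,c in(("top",a),("scene",b)):
    save(f"pics/{n}0.png",c["img"]); print({k:np.round(v,3).tolist() for k,v in c.items() if k!="img"})
    np.save(n+".npy",c,allow_pickle=True)
save("pics/both0.png",cv2.resize(np.vstack([a["img"],b["img"]]),(400,600)))
print(readout.read_state())
E
```

```text
{'fx': 417.42, 'fy': 417.42, 'cx': 256.911, 'cy': 199.622, 'origin': [0.421, 0.014, 1.052], 'rotation': [-0.044, 0.031, 0.714, -0.698]}
{'fx': 393.08, 'fy': 393.08, 'cx': 252.51, 'cy': 192.087, 'origin': [0.888, -0.481, 0.8], 'rotation': [0.336, 0.112, 0.3, 0.886]}
{'time': 0.1, 'joint_positions': array([ 1.08241438,  0.33279137, -0.0646776 ,  1.46082918,  0.02159681,
        1.34991118, -0.08849561]), 'joint_vel': array([-6.43754985e-05, -8.77683770e-04, -1.93874687e-04, -3.10060823e-03,
        2.21901398e-04,  1.19082032e-04,  1.45092007e-04]), 'joint_torque': array([-2.22901572e-04, -6.24547362e+01,  2.36317719e-02, -3.90720606e+01,
       -6.14792691e-02,  3.66216945e-02,  2.63985527e-05]), 'ee_pos': array([ 0.28054893, -0.55814833,  0.24385768]), 'eef_rot': array([ 9.73002931e-01,  2.30791920e-01, -1.72709170e-04, -5.97534954e-04]), 'ft_force': array([-0.04419872,  0.23624563,  0.70418375]), 'torque': array([-0.0273197 , -0.02259305, -0.00262617]), 'grip_force': 0.0, 'width': 0.08716441278549127}
```

View pics/top0.png

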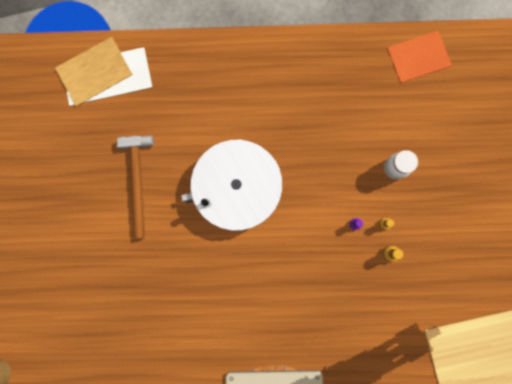

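View pics/scene0.png

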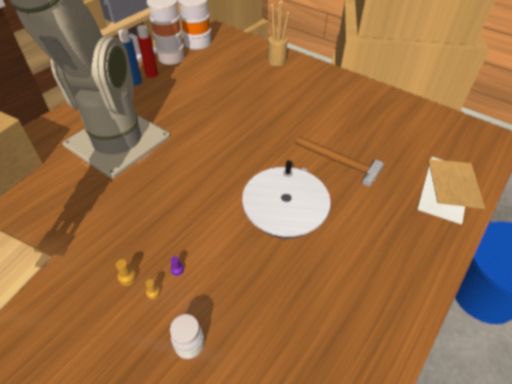

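Top view: the disc is at (236,184), the knob at (205,203) and the pointer tab at (186,198). The jar is at (402,165) and the hammer at (137,190). Candidates for the weight: purple (356,224), brass (387,223) and larger brass (394,254). The smaller brass one at (387,223) fits the description. I'll measure and confirm it in a crop.

```bash
python3 - <<'E'
s=open('h.py').read()
s=s.replace('np.array(c["rotation"])','R.from_quat(c["rotation"]).as_matrix()')
open('h.py','w').write(s)
E
python3 - <<'E'
from h import *
a=np.load("top.npy",allow_pickle=True).item();b=np.load("scene.npy",allow_pickle=True).item()
def blobs(m):
    n,l,st,ce=cv2.connectedComponentsWithStats(m.astype(np.uint8)*255); return [(st[i],ce[i].round(1)) for i in range(1,n) if st[i,4]>12]
h=cv2.cvtColor(a["img"],cv2.COLOR_RGB2HSV)
roi=np.zeros(h.shape[:2],bool); roi[120:250,150:300]=1
w=(h[...,1]<60)&(h[...,2]>120)&roi
for st,ce in blobs(w): print("white",st,ce)
n,l,st,ce=cv2.connectedComponentsWithStats(w.astype(np.uint8)); i=1+st[1:,4].argmax()
ct=max(cv2.findContours((l==i).astype(np.uint8),0,2)[0],key=cv2.contourArea); 
e=cv2.fitEllipse(cv2.convexHull(ct)); print("disc ell",e); print("ctr", onz(a,*e[0],.058), "diam",np.array(e[1])/a["fx"]*(1.052-.058))
dk=(h[...,2]<70)&roi
for st,ce in blobs(dk): print("dark",st,ce, onz(a,*ce,.101),onz(a,*ce,.058))
hb=cv2.cvtColor(b["img"],cv2.COLOR_RGB2HSV); rb=np.zeros(hb.shape[:2],bool); rb[150:190,270:310]=1
for st,ce in blobs((hb[...,2]<70)&rb): print("dark scene",st,ce)
r2=np.zeros(h.shape[:2],bool); r2[205:275,340:420]=1
for st,ce in blobs((h[...,0]>18)&(h[...,0]<32)&(h[...,1]>120)&(h[...,2]>110)&r2): print("brass",st,ce,onz(a,*ce,.03),onz(a,*ce,.048))
print("tab",onz(a,186,198,.04))
s1=cv2.resize(a["img"][200:275,340:425],None,fx=5,fy=5,interpolation=2)[:375]
s2=cv2.resize(a["img"][130:240,165:290],None,fx=3,fy=3,interpolation=2)
s2=cv2.copyMakeBorder(s2,0,375-330,0,0,0); save("pics/crop1.png",np.hstack([s1,s2])); print(s1.shape,s2.shape)
E
```

```text
white [150 136   3   9  25] [150.9 140.3]
white [ 182  140  100   91 6475] [235.5 184.7]
disc ell ((233.4239959716797, 185.29115295410156), (88.50489044189453, 99.23396301269531), 75.2703628540039)
ctr [0.56364449 0.08646812 0.058     ] diam [0.21075621 0.23630529]
dark [202 200   6   6  26] [204.5 202.3] [0.51966106 0.15045912 0.101     ] [0.52413382 0.15662054 0.058     ]
dark scene [286 161   6  12  52] [288.1 166.5]
brass [386 219   7   9  40] [389.2 222.6] [ 0.46668147 -0.28970791  0.03      ] [ 0.46587184 -0.28435916  0.048     ]
brass [388 247  15  13  94] [396.3 252.7] [ 0.39366721 -0.30273276  0.03      ] [ 0.39414294 -0.29715472  0.048     ]
tab [0.53766618 0.20451854 0.04      ]
(375, 425, 3) (375, 375, 3)
```

View pics/crop1.png

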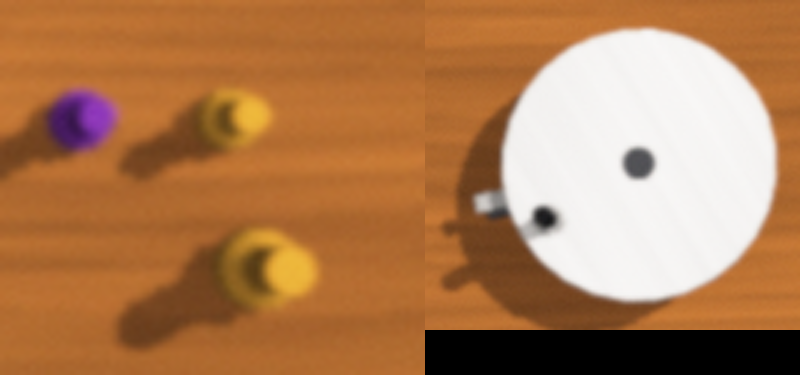

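Crop: the smaller brass weight has its foot at about px (385.6,223.6) and its stem top at about (389.6,223.4). The purple and the larger brass ones are distinct, so the weight is confirmed. The tab sticks out left at about (184,198), with the knob next to it. Next, precise numbers.

Run:
```python
from h import *
from scipy.optimize import least_squares
a=np.load("top.npy",allow_pickle=True).item();b=np.load("scene.npy",allow_pickle=True).item()
h=cv2.cvtColor(a["img"],cv2.COLOR_RGB2HSV)
w=((h[...,1]<60)&(h[...,2]>120)).astype(np.uint8); w[:, :150]=0; w[:130]=0; w[250:]=0;w[:,300:]=0
ct=max(cv2.findContours(w,cv2.RETR_EXTERNAL,cv2.CHAIN_APPROX_NONE)[0],key=cv2.contourArea)[:,0].astype(float)
P=np.array([onz(a,*p,.058)[:2] for p in ct]); 
f=least_squares(lambda q:np.hypot(*(P-q[:2]).T)-q[2],[.57,.08,.11],loss='soft_l1',f_scale=.002); C=f.x[:2]; print("C",f.x)
d=np.hypot(*(P-C).T); i=d>.118
T=np.array([onz(a,*p,.04)[:2] for p in ct[i]]); v=T-C; print("tab n",i.sum(),ct[i].min(0),ct[i].max(0),"rmax",np.hypot(*v.T).max(),"angles",np.degrees(np.arctan2(v[:,1],v[:,0])).round(1))
def tri(pa,pb):
    (o1,d1),(o2,d2)=ray(a,*pa),ray(b,*pb); A=np.c_[d1,-d2]; s=np.linalg.lstsq(A,o2-o1,rcond=None)[0]; p,q=o1+s[0]*d1,o2+s[1]*d2; return (p+q)/2,np.linalg.norm(p-q)
# knob
k=onz(a,204.5,202.3,.099)[:2]; print("knob",k,"r",np.hypot(*(k-C)),"ang",np.degrees(np.arctan2(*(k-C)[::-1])))
print("knob mid->scene px",proj(b,[*k,.084]),"seen about 288.1,166.5")
print("C in scene",proj(b,[*C,.058]), "hub top",onz(a,236,184,.058))
for n,p,z in(("foot",(385.6,223.6),.01),("stemtop",(389.6,223.4),.048),("jar",(402,165),.085)): print(n,onz(a,*p,z))
wp=onz(a,389.6,223.4,.048); print("weight mid in scene",proj(b,[*wp[:2],.024]))
hb=cv2.cvtColor(b["img"],cv2.COLOR_RGB2HSV); m=((hb[...,0]>17)&(hb[...,0]<32)&(hb[...,1]>130)&(hb[...,2]>130)).astype(np.uint8); m[:250]=0;m[310:]=0;m[:,:100]=0;m[:,200:]=0
print([ (s,c.round(1)) for s,c in zip(*cv2.connectedComponentsWithStats(m)[2:]) if s[4]>15][1:])
```

```text
C [0.56602439 0.08143058 0.10949104]
tab n 16 [182. 194.] [188. 200.] rmax 0.13639630743485281 angles [ 98.7  98.5  98.4  98.2  99.1  98.9  99.9 100.9 101.9 103.  104.2 104.5
 104.8 105.1 104.4 103.5]
knob [0.51986909 0.1507457 ] r 0.08327602932539752 ang 123.65870939681385
knob mid->scene px (np.float64(286.01714909920076), np.float64(165.61819351340657)) seen about 288.1,166.5
C in scene (np.float64(285.08491427947706), np.float64(196.46522201351104)) hub top [0.56663113 0.08020842 0.058     ]
foot [ 0.465304   -0.28663155  0.01      ]
stemtop [ 0.46393925 -0.28520412  0.048     ]
jar [ 0.59796463 -0.31053866  0.085     ]
weight mid in scene (np.float64(150.33293959313863), np.float64(286.3536813331431))
[(array([117, 260,  18,  25, 292], dtype=int32), array([124.3, 272.9])), (array([146, 280,  13,  19, 155], dtype=int32), array([151.1, 289.8]))]
```

Request:
step_arm(
  deltas=[
    [[0,0,-0.15,0.045,-0.045,0.005,60],[0,0,-0.3,0.09,-0.09,0.01,60],[0,0,-0.45,0.13,-0.13,0.015,60],[0,0,-0.6,0.17,-0.17,0.02,60],[0,0,-0.75,0.21,-0.21,0.025,60],[0,0,-0.9,0.25,-0.25,0.03,60],[0,0,-1.05,0.29,-0.29,0.035,60],[0,0,-1.105,0.33,-0.33,0.04,60],[0,0,-1.105,0.37,-0.37,0.044,60],[0,0,-1.105,0.41,-0.41,0.044,60],[0,0,-1.105,0.45,-0.45,0.044,60],[0,0,-1.105,0.49,-0.485,0.044,60],[0,0,-1.105,0.52,-0.515,0.044,60],[0,0,-1.105,0.531,-0.526,0.044,60],[0,0,-1.105,0.531,-0.526,0.044,60],[0,0,-1.105,0.531,-0.526,0.044,60]],
  ],
)

```text
time: 2.1
ee_pos: [0.5189, 0.1482, 0.2003]
eef_rot: [0.708, 0.706, -0.001, 0.0]
ft_force: [0.2, -0.4, -0.3]
width: 0.0521
grip_force: 0.0
```

Run:
```python
from h import *
s=readout.read_state(); print(s["ee_pos"])
c=cams.camera("wrist"); print({k:np.round(v,3).tolist() for k,v in c.items() if k!="img"}); save("pics/w1.png",c["img"]); np.save("w1.npy",c,allow_pickle=True)
t=cams.camera("top");img=t["img"];
```

```text
[0.51886613 0.14821906 0.20034926]
{'fx': 297.319, 'fy': 297.319, 'cx': 253.917, 'cy': 194.695, 'T_tool_cam': [[-0.0, 0.966, 0.26, 0.071], [1.0, -0.0, 0.001, 0.0], [0.001, 0.26, -0.966, -0.141], [0.0, 0.0, 0.0, 1.0]]}
```

View pics/w1.png

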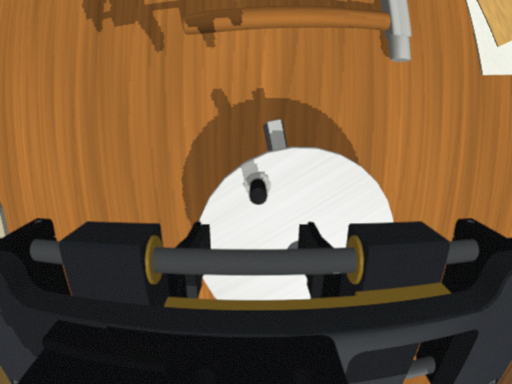

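```bash
cat >> h.py <<'E'
def wonz(c,pos,q,u,v,z):
    x,y=(u-c["cx"])/c["fx"],(v-c["cy"])/c["fy"]; t=np.hypot(x,y); k=np.sin(t)/t if t>0 else 1
    d=np.array([x*k,-y*k,-np.cos(t)]); T=np.array(c["T_tool_cam"]); M=R.from_quat(q).as_matrix()
    o=np.array(pos)+M@T[:3,3]; d=M@T[:3,:3]@d; return o+d*(z-o[2])/d[2]
E
python3 - <<'E'
from h import *
c=np.load("w1.npy",allow_pickle=True).item(); s=readout.read_state(); p,q=s["ee_pos"],s["eef_rot"]
g=c["img"][165:215,240:280].max(2)<60; ys,xs=np.nonzero(g); print(xs.min()+240,xs.max()+240,ys.min()+165,ys.max()+165)
u=240+xs.mean()
for v,z in((ys.max()+165-6.5,.101),(ys.mean()+165,.09),):print(u,v,wonz(c,p,q,u,v,z))
print("tab tip",wonz(c,p,q,274,122,.04),"hub",wonz(c,p,q,296,247,.058))
h=cv2.cvtColor(c["img"],cv2.COLOR_RGB2HSV); w=((h[...,1]<40)&(h[...,2]>150)).astype(np.uint8); w[:140]=0; w[225:]=0
# rim upper arc
P=[]
for uu in range(215,380,5):
    if 262<uu<292: continue
    vs=np.nonzero(w[:225,uu])[0]
    if len(vs): P.append(wonz(c,p,q,uu,vs.min(),.058)[:2])
P=np.array(P)
from scipy.optimize import least_squares
print(least_squares(lambda k:np.hypot(*(P-k).T)-.11,[.566,.081],loss='soft_l1',f_scale=.002).x, p)
E
```

```text
250 265 179 203
257.5457317073171 196.5 [0.52204475 0.1527772  0.101     ]
257.5457317073171 191.0701219512195 [0.52215818 0.15464532 0.09      ]
tab tip [0.53924241 0.21346384 0.04      ] hub [0.56317062 0.0854745  0.058     ]
[0.56644163 0.07937558] [0.51893346 0.1482946  0.2005239 ]
```

Request:
step_arm(
  deltas=[
    [[0,0,0,0.004,0.002,0.03,60],[0,0,0,0.004,0.002,0.06,60],[0,0,0,0.004,0.002,0.085,60],[0,0,0,0.004,0.002,0.105,60],[0,0,0,0.004,0.002,0.111,60],[0,0,0,0.004,0.002,0.111,60],[0,0,0,0.004,0.002,0.111,30],[0,0,0,0.004,0.002,0.111,10],[0,0,0,0.004,0.002,0.111,10],[0,0,0,0.004,0.002,0.111,10],[0,0,0,0.004,0.002,0.111,10]],
  ],
  squeeze=10,
)

```text
time: 3.58
ee_pos: [0.521, 0.154, 0.0897]
eef_rot: [0.707, 0.707, 0.0, 0.0]
ft_force: [0.1, 0.2, 1.0]
width: 0.0154
grip_force: 10.0
```

```bash
cat > arc.py <<'E'
import sys,numpy as np
t0,step,sub,n,r=[float(x) for x in sys.argv[1:6]]
for i in range(int(n)):
    a=np.radians(t0+i*step); rows=[]
    for j in range(1,int(abs(step/sub)+.5)+1):
        b=np.radians(t0+i*step+j*sub*np.sign(step)); rows.append([0,0,0,round(r*(np.sin(b)-np.sin(a)),4),round(r*(np.cos(b)-np.cos(a)),4),0,10])
    print(t0+i*step,"->",t0+(i+1)*step,rows)
E
python3 arc.py 122 20 2.5 1 .085; python3 arc.py 142 8 2 28 .085
```

```text
122.0 -> 142.0 [[0, 0, 0, np.float64(-0.002), np.float64(-0.0031), 0, 10], [0, 0, 0, np.float64(-0.0042), np.float64(-0.0061), 0, 10], [0, 0, 0, np.float64(-0.0065), np.float64(-0.009), 0, 10], [0, 0, 0, np.float64(-0.0089), np.float64(-0.0118), 0, 10], [0, 0, 0, np.float64(-0.0115), np.float64(-0.0145), 0, 10], [0, 0, 0, np.float64(-0.0141), np.float64(-0.0171), 0, 10], [0, 0, 0, np.float64(-0.0169), np.float64(-0.0196), 0, 10], [0, 0, 0, np.float64(-0.0198), np.float64(-0.0219), 0, 10]]
142.0 -> 150.0 [[0, 0, 0, np.float64(-0.0024), np.float64(-0.0018), 0, 10], [0, 0, 0, np.float64(-0.0048), np.float64(-0.0035), 0, 10], [0, 0, 0, np.float64(-0.0073), np.float64(-0.0051), 0, 10], [0, 0, 0, np.float64(-0.0098), np.float64(-0.0066), 0, 10]]
150.0 -> 158.0 [[0, 0, 0, np.float64(-0.0026), np.float64(-0.0014), 0, 10], [0, 0, 0, np.float64(-0.0052), np.float64(-0.0028), 0, 10], [0, 0, 0, np.float64(-0.0079), np.float64(-0.004), 0, 10], [0, 0, 0, np.float64(-0.0107), np.float64(-0.0052), 0, 10]]
158.0 -> 166.0 [[0, 0, 0, np.float64(-0.0028), np.float64(-0.0011), 0, 10], [0, 0, 0, np.float6
[... 5700 characters left out ...]
28), np.float64(0.0009), 0, 10], [0, 0, 0, np.float64(0.0057), np.float64(0.0016), 0, 10], [0, 0, 0, np.float64(0.0086), np.float64(0.0023), 0, 10], [0, 0, 0, np.float64(0.0115), np.float64(0.0029), 0, 10]]
350.0 -> 358.0 [[0, 0, 0, np.float64(0.0029), np.float64(0.0005), 0, 10], [0, 0, 0, np.float64(0.0059), np.float64(0.0008), 0, 10], [0, 0, 0, np.float64(0.0088), np.float64(0.0011), 0, 10], [0, 0, 0, np.float64(0.0118), np.float64(0.0012), 0, 10]]
358.0 -> 366.0 [[0, 0, 0, np.float64(0.003), np.float64(0.0001), 0, 10], [0, 0, 0, np.float64(0.0059), np.float64(0.0), 0, 10], [0, 0, 0, np.float64(0.0089), np.float64(-0.0002), 0, 10], [0, 0, 0, np.float64(0.0119), np.float64(-0.0004), 0, 10]]
```

Request:
step_arm(
  deltas=[
    [[0,0,0,-0.002,-0.0031,0,10],[0,0,0,-0.0042,-0.0061,0,10],[0,0,0,-0.0065,-0.009,0,10],[0,0,0,-0.0089,-0.0118,0,10],[0,0,0,-0.0115,-0.0145,0,10],[0,0,0,-0.0141,-0.0171,0,10],[0,0,0,-0.0169,-0.0196,0,10],[0,0,0,-0.0198,-0.0219,0,10]],
  ],
)

```text
time: 4.58
ee_pos: [0.499, 0.1341, 0.0896]
eef_rot: [0.707, 0.707, 0.0, 0.0]
ft_force: [1.1, -1.0, 2.9]
width: 0.0154
grip_force: 10.0
```

Request:
step_arm(
  deltas=[
    [[0,0,0,-0.0024,-0.0018,0,10],[0,0,0,-0.0048,-0.0035,0,10],[0,0,0,-0.0073,-0.0051,0,10],[0,0,0,-0.0098,-0.0066,0,10]],
  ],
)

```text
time: 5.08
ee_pos: [0.4925, 0.1243, 0.0896]
eef_rot: [0.707, 0.707, 0.0, 0.0]
ft_force: [2.0, 0.1, 3.9]
width: 0.0155
grip_force: 10.0
```

Request:
step_arm(
  deltas=[
    [[0,0,0,-0.0026,-0.0014,0,10],[0,0,0,-0.0052,-0.0028,0,10],[0,0,0,-0.0079,-0.004,0,10],[0,0,0,-0.0107,-0.0052,0,10]],
  ],
)

```text
time: 5.58
ee_pos: [0.4873, 0.1136, 0.0896]
eef_rot: [0.707, 0.707, 0.0, 0.0]
ft_force: [2.7, -0.1, 3.6]
width: 0.0157
grip_force: 10.0
```

Request:
step_arm(
  deltas=[
    [[0,0,0,-0.0028,-0.0011,0,10],[0,0,0,-0.0056,-0.002,0,10],[0,0,0,-0.0084,-0.0029,0,10],[0,0,0,-0.0113,-0.0037,0,10]],
  ],
)

```text
time: 6.08
ee_pos: [0.4836, 0.1023, 0.0896]
eef_rot: [0.707, 0.707, 0.0, 0.0]
ft_force: [3.5, -0.6, 3.8]
width: 0.0152
grip_force: 10.0
```

Request:
step_arm(
  deltas=[
    [[0,0,0,-0.0029,-0.0007,0,10],[0,0,0,-0.0058,-0.0012,0,10],[0,0,0,-0.0087,-0.0017,0,10],[0,0,0,-0.0117,-0.0021,0,10]],
  ],
)

```text
time: 6.58
ee_pos: [0.4816, 0.0906, 0.0896]
eef_rot: [0.707, 0.707, 0.0, 0.0]
ft_force: [4.2, -0.7, 3.1]
width: 0.0157
grip_force: 10.0
```

Request:
step_arm(
  deltas=[
    [[0,0,0,-0.003,-0.0003,0,10],[0,0,0,-0.0059,-0.0004,0,10],[0,0,0,-0.0089,-0.0005,0,10],[0,0,0,-0.0119,-0.0004,0,10]],
  ],
)

```text
time: 7.08
ee_pos: [0.4812, 0.0787, 0.0896]
eef_rot: [0.707, 0.707, 0.0, 0.0]
ft_force: [4.5, 0.8, 3.6]
width: 0.016
grip_force: 10.0
```

Request:
step_arm(
  deltas=[
    [[0,0,0,-0.003,0.0002,0,10],[0,0,0,-0.0059,0.0004,0,10],[0,0,0,-0.0089,0.0008,0,10],[0,0,0,-0.0118,0.0012,0,10]],
  ],
)

```text
time: 7.58
ee_pos: [0.4824, 0.0671, 0.0896]
eef_rot: [0.707, 0.707, 0.0, -0.0]
ft_force: [6.2, 1.4, 2.5]
width: 0.0154
grip_force: 10.0
```

Request:
step_arm(
  deltas=[
    [[0,0,0,-0.0029,0.0006,0,10],[0,0,0,-0.0058,0.0012,0,10],[0,0,0,-0.0087,0.002,0,10],[0,0,0,-0.0115,0.0029,0,10]],
  ],
)

```text
time: 8.07
ee_pos: [0.4852, 0.0559, 0.0896]
eef_rot: [0.707, 0.707, 0.0, -0.0]
ft_force: [4.7, 2.1, 3.2]
width: 0.0157
grip_force: 10.0
```

Request:
step_arm(
  deltas=[
    [[0,0,0,-0.0028,0.0013,0,10],[0,0,0,-0.0056,0.0026,0,10],[0,0,0,-0.0083,0.004,0,10],[0,0,0,-0.011,0.0052,0,10]],
  ],
)

```text
time: 8.57
ee_pos: [0.49, 0.0445, 0.0895]
eef_rot: [0.707, 0.707, -0.0, -0.0]
ft_force: [1.7, 1.5, 6.7]
width: 0.0153
grip_force: 10.0
```

Request:
step_arm(
  deltas=[
    [[0,0,0,-0.0026,0.0013,0,10],[0,0,0,-0.0052,0.0028,0,10],[0,0,0,-0.0078,0.0043,0,10],[0,0,0,-0.0103,0.0059,0,10]],
  ],
)

```text
time: 9.07
ee_pos: [0.4959, 0.0343, 0.0896]
eef_rot: [0.707, 0.707, -0.0, -0.0]
ft_force: [0.8, 1.2, 6.5]
width: 0.0157
grip_force: 10.0
```

Request:
step_arm(
  deltas=[
    [[0,0,0,-0.0024,0.0017,0,10],[0,0,0,-0.0048,0.0035,0,10],[0,0,0,-0.0071,0.0054,0,10],[0,0,0,-0.0093,0.0073,0,10]],
  ],
)

```text
time: 9.57
ee_pos: [0.5031, 0.0251, 0.0895]
eef_rot: [0.707, 0.707, -0.0, -0.0]
ft_force: [1.6, 2.2, 6.6]
width: 0.0153
grip_force: 10.0
```

Request:
step_arm(
  deltas=[
    [[0,0,0,-0.0022,0.002,0,10],[0,0,0,-0.0043,0.0041,0,10],[0,0,0,-0.0063,0.0063,0,10],[0,0,0,-0.0082,0.0085,0,10]],
  ],
)

```text
time: 10.07
ee_pos: [0.5116, 0.0169, 0.0895]
eef_rot: [0.707, 0.707, -0.0, -0.0]
ft_force: [1.6, 2.5, 7.5]
width: 0.0157
grip_force: 10.0
```

Request:
step_arm(
  deltas=[
    [[0,0,0,-0.0019,0.0023,0,10],[0,0,0,-0.0037,0.0047,0,10],[0,0,0,-0.0054,0.0071,0,10],[0,0,0,-0.007,0.0096,0,10]],
  ],
)

```text
time: 10.58
ee_pos: [0.5211, 0.0099, 0.0896]
eef_rot: [0.707, 0.707, -0.0, -0.0]
ft_force: [0.4, 1.6, 7.8]
width: 0.0155
grip_force: 10.0
```

Request:
step_arm(
  deltas=[
    [[0,0,0,-0.0015,0.0025,0,10],[0,0,0,-0.003,0.0051,0,10],[0,0,0,-0.0043,0.0078,0,10],[0,0,0,-0.0056,0.0105,0,10]],
  ],
)

```text
time: 11.08
ee_pos: [0.5316, 0.0044, 0.0896]
eef_rot: [0.707, 0.707, -0.0, -0.001]
ft_force: [0.2, 0.4, 6.8]
width: 0.0157
grip_force: 10.0
```

Request:
step_arm(
  deltas=[
    [[0,0,0,-0.0012,0.0027,0,10],[0,0,0,-0.0022,0.0055,0,10],[0,0,0,-0.0032,0.0083,0,10],[0,0,0,-0.0041,0.0111,0,10]],
  ],
)

```text
time: 11.58
ee_pos: [0.5424, 0.0004, 0.0895]
eef_rot: [0.707, 0.707, -0.001, -0.001]
ft_force: [-2.3, 2.5, 10.1]
width: 0.0154
grip_force: 10.0
```

Request:
step_arm(
  deltas=[
    [[0,0,0,-0.0008,0.0029,0,10],[0,0,0,-0.0014,0.0058,0,10],[0,0,0,-0.002,0.0087,0,10],[0,0,0,-0.0025,0.0116,0,10]],
  ],
)

```text
time: 12.08
ee_pos: [0.5533, -0.002, 0.0895]
eef_rot: [0.707, 0.707, -0.001, -0.001]
ft_force: [-5.0, 1.4, 11.9]
width: 0.0154
grip_force: 10.0
```

Request:
step_arm(
  deltas=[
    [[0,0,0,-0.0004,0.0029,0,10],[0,0,0,-0.0006,0.0059,0,10],[0,0,0,-0.0008,0.0089,0,10],[0,0,0,-0.0008,0.0118,0,10]],
  ],
)

```text
time: 12.58
ee_pos: [0.5657, -0.0031, 0.0895]
eef_rot: [0.707, 0.707, -0.001, -0.001]
ft_force: [0.2, 1.0, 8.8]
width: 0.0158
grip_force: 10.0
```

Request:
step_arm(
  deltas=[
    [[0,0,0,0.0001,0.003,0,10],[0,0,0,0.0002,0.0059,0,10],[0,0,0,0.0005,0.0089,0,10],[0,0,0,0.0008,0.0118,0,10]],
  ],
)

```text
time: 13.08
ee_pos: [0.5777, -0.0023, 0.0896]
eef_rot: [0.707, 0.707, -0.001, -0.001]
ft_force: [-0.6, 0.7, 7.7]
width: 0.0156
grip_force: 10.0
```

```bash
python3 arc.py 278 -8 2 1 .085|sed 's/np.float64//g'; python3 arc.py 270 -3 1.5 7 .085|sed 's/np.float64//g'
```

```text
278.0 -> 270.0 [[0, 0, 0, (-0.0004), (-0.0029), 0, 10], [0, 0, 0, (-0.0006), (-0.0059), 0, 10], [0, 0, 0, (-0.0008), (-0.0089), 0, 10], [0, 0, 0, (-0.0008), (-0.0118), 0, 10]]
270.0 -> 267.0 [[0, 0, 0, (0.0), (-0.0022), 0, 10], [0, 0, 0, (0.0001), (-0.0044), 0, 10]]
267.0 -> 264.0 [[0, 0, 0, (0.0001), (-0.0022), 0, 10], [0, 0, 0, (0.0003), (-0.0044), 0, 10]]
264.0 -> 261.0 [[0, 0, 0, (0.0003), (-0.0022), 0, 10], [0, 0, 0, (0.0006), (-0.0044), 0, 10]]
261.0 -> 258.0 [[0, 0, 0, (0.0004), (-0.0022), 0, 10], [0, 0, 0, (0.0008), (-0.0044), 0, 10]]
258.0 -> 255.0 [[0, 0, 0, (0.0005), (-0.0022), 0, 10], [0, 0, 0, (0.001), (-0.0043), 0, 10]]
255.0 -> 252.0 [[0, 0, 0, (0.0006), (-0.0021), 0, 10], [0, 0, 0, (0.0013), (-0.0043), 0, 10]]
252.0 -> 249.0 [[0, 0, 0, (0.0007), (-0.0021), 0, 10], [0, 0, 0, (0.0015), (-0.0042), 0, 10]]
```

Request:
step_arm(
  deltas=[
    [[0,0,0,-0.0004,-0.0029,0,10],[0,0,0,-0.0006,-0.0059,0,10],[0,0,0,-0.0008,-0.0089,0,10],[0,0,0,-0.0008,-0.0118,0,10]],
  ],
)

```text
time: 13.58
ee_pos: [0.566, -0.003, 0.0896]
eef_rot: [0.707, 0.707, -0.0, -0.0]
ft_force: [2.2, 1.0, 6.1]
width: 0.0157
grip_force: 10.0
```

Request:
step_arm(
  deltas=[
    [[0,0,0,0,-0.0022,0,10],[0,0,0,0.0001,-0.0044,0,10]],
  ],
)

```text
time: 13.82
ee_pos: [0.5621, -0.003, 0.0896]
eef_rot: [0.707, 0.707, 0.0, -0.0]
ft_force: [5.1, 2.0, 5.0]
width: 0.0156
grip_force: 10.0
```

Request:
step_arm(
  deltas=[
    [[0,0,0,0.0001,-0.0022,0,10],[0,0,0,0.0003,-0.0044,0,10]],
  ],
)

```text
time: 14.08
ee_pos: [0.558, -0.0027, 0.0896]
eef_rot: [0.707, 0.707, 0.0, 0.0]
ft_force: [6.5, 1.7, 2.7]
width: 0.0155
grip_force: 10.0
```

Request:
step_arm(
  deltas=[
    [[0,0,0,0.0003,-0.0022,0,10],[0,0,0,0.0006,-0.0044,0,10]],
  ],
)

```text
time: 14.32
ee_pos: [0.5536, -0.0021, 0.0896]
eef_rot: [0.707, 0.707, 0.0, 0.0]
ft_force: [5.2, 1.6, 4.0]
width: 0.0158
grip_force: 10.0
```

Request:
step_arm(
  deltas=[
    [[0,0,0,0.0004,-0.0022,0,10],[0,0,0,0.0008,-0.0044,0,10]],
  ],
)

```text
time: 14.58
ee_pos: [0.549, -0.0014, 0.0896]
eef_rot: [0.707, 0.707, 0.0, 0.0]
ft_force: [4.9, 1.7, 4.4]
width: 0.0155
grip_force: 10.0
```

Request:
step_arm(
  deltas=[
    [[0,0,0,0.0005,-0.0022,0,10],[0,0,0,0.001,-0.0043,0,10]],
  ],
)

```text
time: 14.82
ee_pos: [0.5444, -0.0003, 0.0896]
eef_rot: [0.707, 0.707, -0.0, -0.0]
ft_force: [2.6, 2.6, 5.3]
width: 0.0155
grip_force: 10.0
```

Request:
step_arm(
  deltas=[
    [[0,0,0,0.0006,-0.0021,0,10],[0,0,0,0.0013,-0.0043,0,10]],
  ],
)

```text
time: 15.08
ee_pos: [0.5399, 0.0011, 0.0895]
eef_rot: [0.707, 0.707, -0.0, -0.0]
ft_force: [2.3, 3.0, 7.2]
width: 0.0153
grip_force: 10.0
```

Request:
step_arm(
  deltas=[
    [[0,0,0,0.0007,-0.0021,0,10],[0,0,0,0.0015,-0.0042,0,10]],
  ],
)

```text
time: 15.32
ee_pos: [0.5356, 0.0026, 0.0895]
eef_rot: [0.707, 0.707, -0.0, -0.0]
ft_force: [0.8, 2.7, 7.1]
width: 0.0155
grip_force: 10.0
```

Request:
step_arm(
  deltas=[
    [[0,0,0,-0.0008,0.0021,0,10],[0,0,0,-0.0015,0.0042,0,10]],
  ],
)

```text
time: 15.58
ee_pos: [0.5397, 0.0012, 0.0895]
eef_rot: [0.707, 0.707, -0.0, -0.001]
ft_force: [0.9, 2.4, 8.0]
width: 0.0154
grip_force: 10.0
```

Request:
step_arm(
  deltas=[
    [[0,0,0,-0.0007,0.0022,0,10],[0,0,0,-0.0013,0.0043,0,10]],
  ],
)

```text
time: 15.82
ee_pos: [0.5437, -0.0, 0.0895]
eef_rot: [0.707, 0.707, -0.001, -0.001]
ft_force: [-3.4, 3.0, 10.1]
width: 0.0154
grip_force: 10.0
```

Request:
step_arm(
  deltas=[
    [[0,0,0,-0.0005,0.0021,0,10],[0,0,0,-0.001,0.0043,0,10]],
  ],
)

```text
time: 16.08
ee_pos: [0.5475, -0.001, 0.0895]
eef_rot: [0.707, 0.707, -0.001, -0.001]
ft_force: [-5.1, 2.6, 12.3]
width: 0.0157
grip_force: 10.0
```

Request:
step_arm(
  deltas=[
    [[0,0,0,-0.0004,0.0022,0,10],[0,0,0,-0.0008,0.0044,0,10]],
  ],
)

```text
time: 16.32
ee_pos: [0.5519, -0.0018, 0.0895]
eef_rot: [0.707, 0.707, -0.001, -0.001]
ft_force: [-5.1, 2.3, 12.2]
width: 0.0151
grip_force: 10.0
```

Request:
step_arm(
  deltas=[
    [[0,0,0,-0.0003,0.0022,0,10],[0,0,0,-0.0006,0.0044,0,10]],
  ],
)

```text
time: 16.58
ee_pos: [0.5563, -0.0025, 0.0895]
eef_rot: [0.707, 0.707, -0.001, -0.001]
ft_force: [-4.4, 1.8, 12.2]
width: 0.0159
grip_force: 10.0
```

Request:
step_arm(
  deltas=[
    [[0,0,0,-0.0002,0.0022,0,10],[0,0,0,-0.0003,0.0044,0,10]],
  ],
)

```text
time: 16.82
ee_pos: [0.561, -0.0029, 0.0895]
eef_rot: [0.707, 0.707, -0.001, -0.001]
ft_force: [-2.8, 1.7, 10.8]
width: 0.0154
grip_force: 10.0
```

Request:
step_arm(
  deltas=[
    [[0,0,0,0,0.0022,0,10],[0,0,0,-0.0001,0.0044,0,10]],
  ],
)

```text
time: 17.08
ee_pos: [0.5657, -0.0031, 0.0895]
eef_rot: [0.707, 0.707, -0.001, -0.001]
ft_force: [-1.9, 1.7, 9.4]
width: 0.0155
grip_force: 10.0
```

Request:
step_arm(
  deltas=[
    [[0,0,0,0,-0.003,0,10],[0,0,0,0.0003,-0.006,0,10],[0,0,0,0.0007,-0.009,0,10],[0,0,0,0.001,-0.0124,0,10],[0,0,0,0.001,-0.0124,0,10],[0,0,0,0.001,-0.0124,0,10],[0,0,0,0.001,-0.0124,0,10],[0,0,0,0.001,-0.0124,0,10],[0,0,0,0.001,-0.0124,0,10]],
  ],
)

```text
time: 18.2
ee_pos: [0.5532, -0.0021, 0.0895]
eef_rot: [0.707, 0.707, -0.001, -0.001]
ft_force: [-1.8, 2.9, 8.9]
width: 0.0153
grip_force: 10.0
```

Request:
step_arm(
  deltas=[
    [[0,0,0,0.001,0,0,25],[0,0,0,0.001,0,0,45],[0,0,0,0.001,0,0,45],[0,0,0,0,0,0,45],[0,0,0,0,0,-0.02,45],[0,0,0,0,0,-0.06,45],[0,0,0,0,0,-0.1,45],[0,0,0,0,0,-0.11,45],[0,0,0,-0.04,-0.012,-0.11,45],[0,0,0,-0.09,-0.028,-0.11,45],[0,0,0,-0.14,-0.044,-0.11,45],[0,0,0,-0.19,-0.06,-0.11,45],[0,0,0,-0.24,-0.076,-0.11,45],[0,0,0,-0.27,-0.085,-0.11,45],[0,0,0,-0.284,-0.0885,-0.11,45],[0,0,0,-0.284,-0.0885,-0.11,45],[0,0,0,-0.284,-0.0885,-0.11,45]],
  ],
)

```text
time: 20.32
ee_pos: [0.4665, -0.2844, 0.1997]
eef_rot: [0.706, 0.708, 0.0, -0.0]
ft_force: [0.4, 0.3, -0.2]
width: 0.039
grip_force: 0.0
```

Run:
```python
from h import *
s=readout.read_state(); p,q=s["ee_pos"],s["eef_rot"]; print(p,s["width"])
c=cams.camera("wrist"); t=cams.camera("top"); np.save("w2.npy",c,allow_pickle=True); np.save("top2.npy",t,allow_pickle=True)
save("pics/w2.png",np.hstack([c["img"][100:384,60:460],cv2.resize(t["img"][120:250,150:333],(400,284))]))
h=cv2.cvtColor(t["img"],cv2.COLOR_RGB2HSV); m=(h[...,2]<75); m[:130]=0;m[245:]=0;m[:,:180]=0;m[:,290:]=0
n,l,st,ce=cv2.connectedComponentsWithStats(m.astype(np.uint8))
for i in range(1,n):
    if st[i,4]>10: k=onz(t,*ce[i],.1)[:2]-[.566,.081]; print(st[i],ce[i],np.hypot(*k),np.degrees(np.arctan2(k[1],k[0]))%360)
```

```text
[ 0.46654458 -0.28443111  0.19966409] 0.038962525003249336
[269 185   4   6  22] [270.5 187.5] 0.08435802235253596 259.333443100483
```

View pics/w2.png

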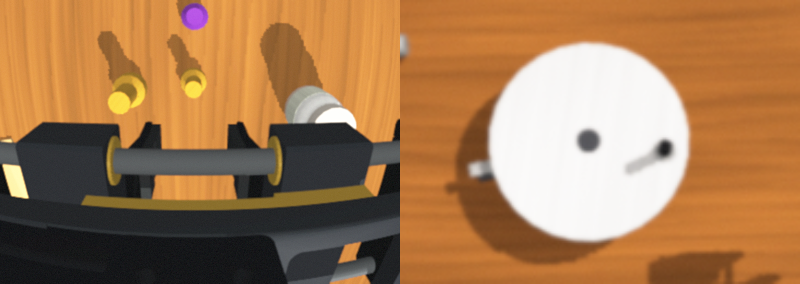

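The wrist picture shows the small brass weight at about full-image px (253,188), left of the jar. The top crop shows the knob released opposite the block, at about (270.5,187.5) in the full image.

Run:
```python
from h import *
c=np.load("w2.npy",allow_pickle=True).item(); s=readout.read_state(); p,q=s["ee_pos"],s["eef_rot"]
h=cv2.cvtColor(c["img"],cv2.COLOR_RGB2HSV)[160:205,235:275]; m=(h[...,0]>20)&(h[...,0]<35)&(h[...,1]>150)
for th in(120,200,235):
    ys,xs=np.nonzero(m&(h[...,2]>th)); print(th,len(xs),xs.min()+235,xs.max()+235,ys.min()+160,ys.max()+160,xs.mean()+235,ys.mean()+160)
print(wonz(c,p,q,253.3,189.5,.048),wonz(c,p,q,253.3,182,.014),p)
```

```text
120 312 242 265 173 197 254.67948717948718 187.18269230769232
200 310 242 265 173 197 254.69677419354838 187.23225806451612
235 288 242 265 175 197 254.79861111111111 187.77430555555554
[ 0.46581437 -0.28711818  0.048     ] [ 0.46570627 -0.28693648  0.014     ] [ 0.46641725 -0.28471074  0.19969451]
```

Request:
step_arm(
  deltas=[
    [[0,0,0,-0.0025,0,0.04,45],[0,0,0,-0.0025,0,0.08,45],[0,0,0,-0.0025,0,0.12,45],[0,0,0,-0.0025,0,0.145,45],[0,0,0,-0.0025,0,0.156,45],[0,0,0,-0.0025,0,0.156,45],[0,0,0,-0.0025,0,0.156,30],[0,0,0,-0.0025,0,0.156,10],[0,0,0,-0.0025,0,0.156,10],[0,0,0,-0.0025,0,0.156,10],[0,0,0,-0.0025,0,0.156,10]],
  ],
  squeeze=15,
)

```text
time: 21.8
ee_pos: [0.466, -0.289, 0.0441]
eef_rot: [0.707, 0.707, -0.0, 0.0]
ft_force: [-0.8, 0.8, 5.6]
width: 0.0169
grip_force: 15.0
```

Request:
step_arm(
  deltas=[
    [[0,0,0,0,0,-0.03,10],[0,0,0,0,0,-0.08,10],[0,0,0,0,0,-0.13,10],[0,0,0,0.02,0.003,-0.156,10],[0,0,0,0.06,0.011,-0.156,10],[0,0,0,0.11,0.021,-0.156,10],[0,0,0,0.16,0.031,-0.156,10],[0,0,0,0.21,0.041,-0.156,10],[0,0,0,0.26,0.051,-0.156,10],[0,0,0,0.31,0.06,-0.156,10],[0,0,0,0.36,0.069,-0.156,10],[0,0,0,0.4,0.076,-0.156,10],[0,0,0,0.43,0.081,-0.156,10],[0,0,0,0.446,0.084,-0.14,10],[0,0,0,0.446,0.084,-0.12,10],[0,0,0,0.446,0.084,-0.12,10],[0,0,0,0.446,0.084,-0.12,10]],
  ],
)

```text
time: 23.92
ee_pos: [0.5499, 0.1561, 0.1637]
eef_rot: [0.708, 0.707, -0.0, 0.0]
ft_force: [0.0, -0.2, -1.8]
width: 0.0168
grip_force: 15.0
```

Run:
```python
from h import *
s=readout.read_state(); p=s["ee_pos"]; print(p,s["width"],s["grip_force"])
c=cams.camera("wrist"); b=cams.camera("scene"); save("pics/w3.png",np.hstack([c["img"][100:384,60:460],cv2.resize(b["img"][90:250,190:390],(355,284))]))
```

```text
[0.54993346 0.1560958  0.16371963] 0.016844416017259826 14.990248172543943
```

View pics/w3.png

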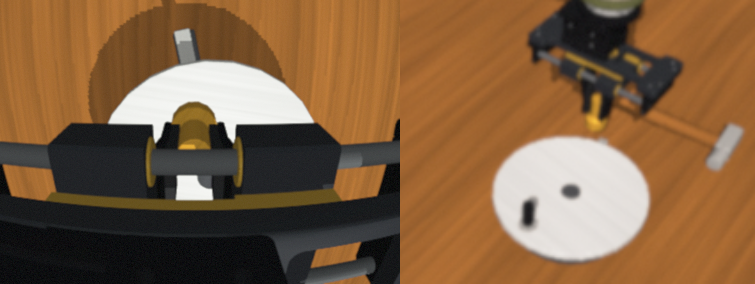

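The weight hangs upright in the fingers next to the tab, and the disc is undisturbed. Lowering it now.

Request:
step_arm(
  deltas=[
    [[0,0,0,0.001,0,0.015,10],[0,0,0,0.001,0,0.035,10],[0,0,0,0.001,0,0.05,10],[0,0,0,0.001,0,0.056,10],[0,0,0,0.001,0,0.058,10],[0,0,0,0.001,0,0.059,10],[0,0,0,0.001,0,0.0595,10],[0,0,0,0.001,0,0.06,10],[0,0,0,0.001,0,0.06,10],[0,0,0,0.001,0,0.06,10]],
  ],
)

```text
time: 25.28
ee_pos: [0.5497, 0.1582, 0.1036]
eef_rot: [0.707, 0.707, 0.0, 0.0]
ft_force: [0.4, -0.9, -0.9]
width: 0.0168
grip_force: 15.0
```

Request:
step_arm(
  deltas=[
    [[0,0,0,0,0,0.0005,10],[0,0,0,0,0,0.0005,10]],
  ],
)

```text
time: 25.52
ee_pos: [0.5497, 0.1582, 0.103]
eef_rot: [0.707, 0.707, -0.0, 0.0]
ft_force: [1.1, 0.1, -1.1]
width: 0.0168
grip_force: 15.0
```

Request:
step_arm(
  deltas=[
    [[0,0,0,0,0,0.0005,10],[0,0,0,0,0,0.0005,10]],
  ],
)

```text
time: 25.78
ee_pos: [0.5497, 0.1582, 0.1025]
eef_rot: [0.707, 0.707, -0.0, 0.0]
ft_force: [-0.6, -0.7, -1.7]
width: 0.0168
grip_force: 15.0
```

Request:
step_arm(
  deltas=[
    [[0,0,0,0,0,0.0004,10],[0,0,0,0,0,0.0004,10]],
  ],
)

```text
time: 26.02
ee_pos: [0.5498, 0.1582, 0.1022]
eef_rot: [0.707, 0.707, 0.0, 0.0]
ft_force: [-0.2, -0.3, -0.4]
width: 0.0166
grip_force: 15.0
```

Request:
step_arm(
  deltas=[
    [[0,0,0,0,0,0.0004,10],[0,0,0,0,0,0.0004,10]],
  ],
)

```text
time: 26.28
ee_pos: [0.5498, 0.1583, 0.1021]
eef_rot: [0.707, 0.707, 0.0, 0.0]
ft_force: [-1.9, -1.3, 4.4]
width: 0.0168
grip_force: 15.0
```

Request:
step_arm(
  deltas=[
    [[0,0,0,0,0,0.0004,10],[0,0,0,0,0,0.0004,10]],
  ],
)

```text
time: 26.52
ee_pos: [0.5499, 0.1583, 0.1021]
eef_rot: [0.707, 0.707, 0.0, 0.0]
ft_force: [-3.2, -0.8, 8.8]
width: 0.0168
grip_force: 15.0
```

Request:
step_arm(
  deltas=[
    [[0,0,0,0,0,-0.0006,10],[0,0,0,0,0,-0.0006,18],[0,0,0,0,0,-0.0006,25],[0,0,0,0,0,-0.0006,45],[0,0,0,0,0,-0.0006,45],[0,0,0,0,0,-0.0006,45],[0,0,0,0,0,-0.02,45],[0,0,0,0,0,-0.05,45],[0,0,0,0,0,-0.1,45],[0,0,0,-0.05,-0.01,-0.12,45],[0,0,0,-0.1,-0.02,-0.12,45],[0,0,0,-0.15,-0.03,-0.12,45],[0,0,0,-0.2,-0.04,-0.12,45],[0,0,0,-0.25,-0.05,-0.12,45],[0,0,0,-0.3,-0.06,-0.12,45],[0,0,0,-0.3,-0.06,-0.12,45]],
  ],
)

```text
time: 28.52
ee_pos: [0.4888, -0.146, 0.2225]
eef_rot: [0.709, 0.705, -0.0, 0.001]
ft_force: [-0.3, 0.2, -0.2]
width: 0.039
grip_force: 0.0
```

Run:
```python
from h import *
t=cams.camera("top"); b=cams.camera("scene")
save("pics/f.png",np.hstack([cv2.resize(t["img"][120:250,150:300],(400,347)),cv2.resize(b["img"][110:250,220:380],(397,347))]))
h=cv2.cvtColor(t["img"],cv2.COLOR_RGB2HSV); roi=np.zeros(h.shape[:2],bool); roi[140:235,188:286]=1
for m,z in(((h[...,2]<75)&roi,.1),((h[...,0]>15)&(h[...,0]<35)&(h[...,1]>100)&roi&(h[...,2]>90),.085)):
    n,l,st,ce=cv2.connectedComponentsWithStats(m.astype(np.uint8))
    for i in range(1,n):
        if st[i,4]>10: k=onz(t,*ce[i],z)[:2]; d=k-[.566,.081]; print(st[i],ce[i],k,np.hypot(*d),np.degrees(np.arctan2(d[1],d[0]))%360)
```

```text
[269 185   5   6  24] [270.66666667 187.58333333] [ 0.55018319 -0.00227872] 0.08476742898687598 259.2461161504998
[196 186  12  11 105] [201.82857143 191.07619048] [0.54789965 0.15880227] 0.07988001060184022 103.09664115663632
```

View pics/f.png

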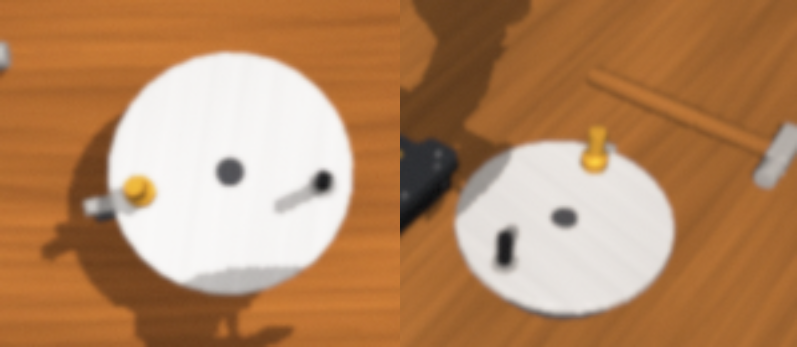

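The weight stands upright at about px (202,191), in line with the tab and 80 mm from the axis. The knob has not moved (259.3° before placing, 259.2° now), and nothing is touched, so I'm handing in.

```bash
python3 -c "
from bench import r
print(r.close_job())"
```

```text
the job is handed in; nothing more can be done
None
```

The disc is stopped where it drags most, and the small brass weight stands upright on it above the support block, about 2 mm from the intended spot by camera; the job is handed in, but no verdict came back.

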